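# Feed the spice box home along the flap shelf's rail with the push stick

## Task

Pick up the notched wooden push stick and, touching the box only with the stick, first press the flat rectangular spice box squarely against the shelf's back rail, then feed it along the rail under the wire hood, keeping its whole side against the rail, until you feel it bear firmly on the end stop's plate, and hold it pressed there for about half a second. Push gently, without ramming rail or stop, and leave everything else where it stands. Finally lay the stick flat on the bare counter, off the shelf.

Things in the scene. Friction and masses are not known exactly. Their poses are not given: they have to be found in the camera images.
- flap: folded-down steel flap shelf, fixed. Origin at counter level; upper face 30 mm above the counter, spanning own x -110 to +210 mm, y -190 to +250 mm. Own x points away from the robot, square to the rail; own y is the feed direction along the rail to the end stop (robot's left). Position and yaw vary.
- lane (a point): point on the flap's upper face at the foot of the rail's robot-side face, at the hood's mouth; axes as the flap's. The hood's wires run 82 mm above the flap over the 83 mm of lane beside the rail, from y 0 to +180 mm of here, on posts behind the rail. Its robot side is open: the stick can follow the box from there, but no hand fits above the box.
- rail: straight steel fence rail fixed to the flap: 12 mm thick, 40 mm tall, 420 mm long. Its frame is the flap's frame; its robot-side face is the plane x = +80 mm of the flap, from y -180 to +240 mm.
- stop: end stop across the lane: fixed bracket (face at y +234 mm of the flap, whose frame it shares) with a steel plate, 80 mm wide, 45 mm tall, on a clamped screw. The plate's face that meets the box stands anywhere from y +145 to +190 mm of the flap; this is not measured and must be seen or felt. It does not yield to a push under 60 N.
- box: closed flat steel spice box, own x 90 mm, own y 120 mm, 50 mm tall, edges rounded 3 mm, lid knob 10 mm tall, 24 mm across; 0.38 to 0.77 kg, sliding friction uncertain. Origin: centre of underside. Starts on the flap short of the hood, about 10 to 40 mm off the rail, turned up to 7 degrees; own x faces the rail, own y the stop.
- box_front (a point): on the box's edge that is nearest both rail and stop, 20 mm above its underside (box x +45, y +60 mm)
- box_rear (a point): on the box's edge that is nearest the rail and farthest from the stop, 20 mm above its underside (box x +45, y -60 mm)
- stick: wooden push stick on the counter at the robot's right, 200 mm long, 0.11 kg. Origin on the handle's underside; own x along it to the notch, z up. Handle 24 mm wide, 30 mm tall, x -75 to +90 mm. Head: V notch open to +x, 100 degrees, apex x +103, tips x +125, y +-26 mm. It fits over an upright box edge with the stick at 45 degrees to the sides; both tips bear squarely on a flat side.
- cup_big: bystander: blue plastic measuring cup, 72 mm across the mouth, 55 mm tall, flat handle; stands on the flap behind the rail. Origin at the centre of its underside.
- cup_small: bystander: blue plastic measuring cup, 58 mm across, 42 mm tall, flat handle; stands on the counter to the robot's right beyond the stick. Origin at the centre of its underside.
- ghee_pot: bystander: closed steel ghee pot, 92 mm across, 110 mm tall; stands on the flap behind the rail. Origin at the centre of its underside.
- dabba: bystander: closed round masala dabba (flat round steel tin with lid knob), 176 mm across, 80 mm tall; on the counter to the robot's left. Origin at the centre of its underside.
- tumbler: bystander: steel tumbler, 60 mm across, 85 mm tall; on the flap's robot-side edge, near the stop end, beside the lane. Origin at the centre of its underside.
- jar: bystander: glass jar with a steel lid, 72 mm across, 110 mm tall; on the counter to the robot's left. Origin at the centre of its underside.

How it is judged:
By the outcome, as a careful person would: the job done as asked, in the order asked, and still so for the second after the job is handed in, with the robot touching nothing.
It also fails if it takes over 72 s, if anything falls off the work surface, if the arm or the gripper's body presses on something with over 40 N, if the wrist force passes 120 N, or if a joint passes its speed limit or range.

## Robot

A 6-joint arm with a two-finger parallel gripper is mounted at the origin on the work surface. World frame = base frame: x ahead of the robot, y to its left, z up, the work surface at z = 0. Lengths are in m, angles in rad, forces in N, time in s.
With the tool pointing down it reaches from about 0.425 to 0.95 m from the base axis. Payload 14.7 kg.
Tool frame: the origin (TCP) lies between the finger pads; the fingertips stand 17 mm ahead of it and the grasp point (between the pads) lies 2 mm behind it; z points along the fingers, y is the line along which they close (so a half turn about z gives the same grasp; the last joint's range is limited). The gripper opens to 85 mm and grips with 20 to 120 N. Pads are 22 mm wide; open, the fingers measure 114 mm over their backs; the gripper's body (76 mm by 85 mm) begins 54 mm behind the grasp point. The pads swing forward as they close: fully open they stand 13 mm farther back than shut.
Start: joints at [-1.256, 0.48, 1.596, -0, 1.065, -0.047], TCP at [0.23, -0.608, 0.248] pointing down, gripper open.
Joint ranges: [-2.75, 2.75], [-0.82, 2.05], [0.23, 2.67], [-1.56, 4.7], [0.09, 2.69], [-2.92, 2.92]. Speed limits (rad/s): [1.89, 1.89, 2.39, 3.01, 3.01, 3.01].

## Interface

Orientations are given as a 3x3 rotation matrix whose columns are the frame's x, y, z axes.
In Python, from bench import manip gives the robot as it stands. The module is installed in compiled form; this text tells all that it offers.
- The arm moves only by the tool carry_out, never from a script. Its argument "steps" is a list of rows, each a list of 3 entries, a list of its own where there are three numbers: the closure, from 0 (fully open) to 1 (shut), then the shift along the tool's x, y, z in cm, then the turn about the tool's z in degrees. A call has 1 to 10 rows; each row is the pose to reach, as a shift and turn from the pose commanded when the call began, along the tool's axes at that moment; what a row does not reach only later rows make up. A row lasts 1/12 s, in which the tool goes at most 41.7 mm and 7.16 degrees, less where a joint would pass 70% of its speed; a pose out of reach is approached as far as the arm can. A call with a gripper value outside its range is refused whole. The fingers move at their own pace and stop on an object; the grip force is fixed at half the most. Time passes only in rows, so rows that repeat a pose let the fingers close. It gives the time, the measured TCP pose, the force, the opening and the grip force at its end, in the units of the state.
- manip.get_obs(): the state, without advancing time (a new reading comes with each control period).
- manip.capture(name): name is "scene" or "side" or "wrist"; returns a dict with "image" (384x512x3 uint8, red, green, blue), "z_map" (384x512 float32, m along the optical axis (not along the pixel's ray), 0 where there is no reading), "mtx" (3x3 intrinsics, pixels), "dist" ([k1, k2, p1, p2, k3] as OpenCV has them; the pictures are not rectified), "R" (3x3) and "t" (3): a world point X has camera coordinates R X + t. Camera axes: x right, y down, z forward; pixel columns grow to the right and rows downward; lengths in m; the calibration is good to about 2 mm. A picture is of the moment at which its call begins.
- manip.hand_in(): hands the job in; it is judged then, once.
The state is a dict: "clock": time; "joint_pos": joint angles; "qd": joint speeds; "joint_torque": joint torques, N m; "eef_pos": TCP position; "tool_rot": TCP orientation; "ft_force": force on the tool from outside, world axes, zero at the start; "moment": the same for the moment, N m; "width": opening from 0.0 (shut) to 1.0 (fully open); "gripper_force": force on a finger pad.
Only numpy, scipy, OpenCV 4.12 (cv2) and the standard library are available. Lean on these libraries where they do the work, as an engineer would, in place of code of your own. Each camera call takes 0.05 s, during which the arm holds its last target. There are 200 camera calls.

## Working session

There is one attempt and no reset: what is moved stays moved. The work goes in short steps, Python scripts to look and compute and a tool call to move; the robot and the scene stay as the last step left them, time stands still between calls to the robot, and variables do not carry over. Pictures are saved under pics/ and viewed, at most 10 in all, crops included, and the job is handed in when it is done.

Besides the shell and the picture viewer there is one more tool, called after ">>>" by a JSON object that holds its "name" and its "arguments". carry_out: Moves the arm, as the interface text tells. Its arguments: {"type":"object","properties":{"steps":{"type":"array"}},"required":["steps"]}

```bash
mkdir -p pics
cat > h.py <<'E'
import numpy as np, cv2
from bench import manip
def cap(n,f=None):
    c=manip.capture(n)
    if f: cv2.imwrite('pics/'+f,c['image'][:,:,::-1])
    return c
def cloud(c):
    z=c['z_map']; h,w=z.shape
    u,v=np.meshgrid(np.arange(w),np.arange(h))
    p=cv2.undistortPoints(np.stack([u,v],-1).reshape(-1,1,2).astype(np.float64),c['mtx'],c['dist']).reshape(h,w,2)
    X=np.dstack([p*z[...,None],z])
    W=(X-np.array(c['t']))@np.array(c['R'])
    W[z==0]=np.nan
    return W
E
python3 - <<'E'
from h import *
o=manip.get_obs(); print(o)
for n in ['scene','side','wrist']:
    c=cap(n,n+'0.png'); np.savez(n+'0.npz',**c); W=cloud(c); print(n,-np.array(c['R']).T@c['t'], np.array(c['R'])[2], np.isnan(W[...,0]).mean())
a=cv2.imread('pics/scene0.png');b=cv2.imread('pics/side0.png');w=cv2.imread('pics/wrist0.png')
cv2.imwrite('pics/m0.png',np.hstack([cv2.resize(b,(400,300)),cv2.resize(w,(400,300))]))
E
```

```text
{'clock': 0.0, 'joint_pos': array([-1.25557418e+00,  4.80829879e-01,  1.59687489e+00, -1.74271874e-05,
        1.06508268e+00, -4.65753229e-02]), 'qd': array([-1.43726997e-03,  5.06216615e-04,  1.70363919e-03, -2.06316574e-03,
        3.65327079e-05, -6.24051600e-04]), 'joint_torque': array([-2.97928724e-03, -9.50654340e+01, -4.30190313e+01, -2.89231702e-04,
        1.19741537e-02,  1.63027948e-05]), 'eef_pos': array([ 0.22998053, -0.60754002,  0.24767326]), 'tool_rot': array([[ 9.35259125e-01,  3.53963587e-01, -3.84913245e-04],
       [ 3.53963794e-01, -9.35258442e-01,  1.13119515e-03],
       [ 4.04085294e-05, -1.19420593e-03, -9.99999286e-01]]), 'ft_force': array([ 0.11251288,  0.69708269, -0.85746131]), 'moment': array([ 0.00123926, -0.01319095, -0.02078186]), 'gripper_force': 0.0, 'width': 1.0002598287102438}
scene [1.31630383 0.23706393 1.05715293] [-0.60646232 -0.12812952 -0.78472051] 0.003962198893229167
side [-0.06818684  0.78287873  1.21236762] [ 0.41969114 -0.46172326 -0.7814544 ] 0.0039520263671875
wrist [ 0.29259226 -0.58558403  0.37234135] [-0.24510479 -0.09073126 -0.96524167] 0.005411783854166667
```

View pics/scene0.png

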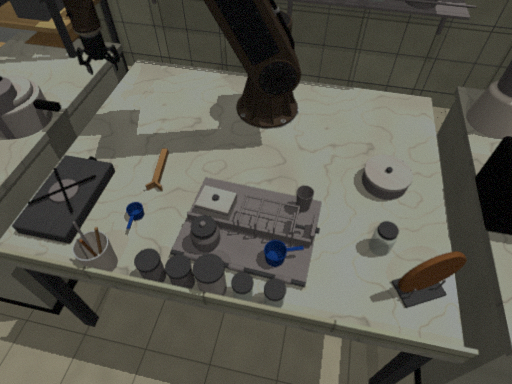

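View pics/m0.png

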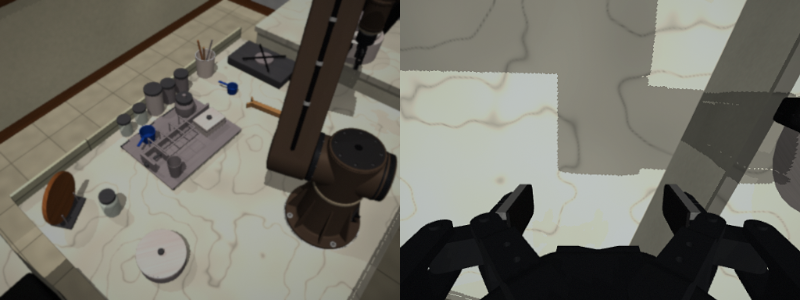

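The scene shows the stick at about (160,168) with its notch end near (153,186), the box at (215,200), the tumbler at (305,197), the ghee pot at (204,232) and the big cup at (276,252). Next I'll build a metric top view from the depth.

Run:
```python
from h import *
P=[];C=[];S=[]
for i,n in enumerate(['scene','side']):
    c=dict(np.load(n+'0.npz')); W=cloud(c).reshape(-1,3); P.append(W);C.append(c['image'].reshape(-1,3)); S.append(np.full(len(W),i))
P=np.vstack(P);C=np.vstack(C);S=np.hstack(S)
m=(P[:,2]>-.02)&(P[:,2]<.2)&(P[:,0]>.2)&(P[:,0]<1.0)&(P[:,1]>-.6)&(P[:,1]<.45)
P,C,S=P[m],C[m],S[m]
np.savez('pc.npz',P=P,C=C,S=S)
# counter height check
for s in (0,1):
    q=P[(S==s)&(P[:,2]<.01)]; print('counter z',np.median(q[:,2]))
# stick: brownish
Cf=C.astype(float)
br=(Cf[:,0]>1.5*Cf[:,2])&(Cf[:,0]>90)
for s in (0,1):
    q=P[br&(S==s)&(P[:,2]>.006)&(P[:,2]<.06)&(P[:,1]<-.1)]
    print('stick',s,len(q),q.min(0),q.max(0))
    r=cv2.minAreaRect(q[:,:2].astype(np.float32)*1000); print(r, cv2.boxPoints(r))
# top plot, 1.3 mm/px ; x up, y left
im=np.zeros((600,800,3),np.uint8)
o=np.argsort(P[:,2]); sc=600/.62
v=((.95-P[o,0])*sc).astype(int); u=((.30-P[o,1])*sc).astype(int)
hs=cv2.applyColorMap(np.clip(P[o,2]*1000*2,0,255).astype(np.uint8),cv2.COLORMAP_JET)[:,0]
ok=(u>=0)&(u<799)&(v>=0)&(v<599)
for a,b,k in zip(u[ok],v[ok],hs[ok]): im[b:b+2,a:a+2]=k
for k in range(7):
    cv2.putText(im,'x%.1f'%(.9-.1*k),(0,int((.05+.1*k)*sc)),0,.4,(255,255,255))
    cv2.putText(im,'y%.1f'%(.3-.1*k),(int(.1*k*sc),595),0,.4,(255,255,255))
cv2.imwrite('pics/top.png',im)
```

```text
counter z 5.5416240262996164e-05
counter z -0.002024492251680221
stick 0 213 [ 0.37804266 -0.35393956  0.00889976] [ 0.57482176 -0.28805368  0.03562032]
((475.3769836425781, -330.0426330566406), (192.91087341308594, 51.366573333740234), 9.966157913208008) [[ 375.93213 -321.44012]
 [ 384.82196 -372.03156]
 [ 574.82184 -338.64514]
 [ 565.932   -288.0537 ]]
stick 1 226 [ 0.4038602  -0.34625727  0.01505781] [ 0.5699648  -0.28108466  0.03592163]
((484.6361999511719, -320.55084228515625), (164.15353393554688, 54.657344818115234), 8.948447227478027) [[ 399.30756 -306.3215 ]
 [ 407.80927 -360.31357]
 [ 569.96484 -334.78018]
 [ 561.46313 -280.78812]]
```

View pics/top.png

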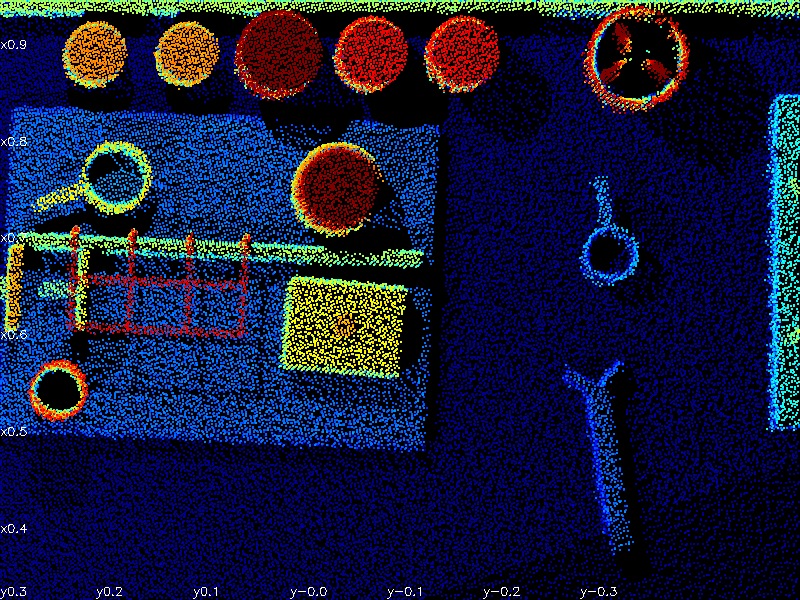

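The top view shows the whole layout: the rail has a yaw of about -3.5°, the box is 10–15 mm off it, and the stop plate is near y≈0.22. Next step is fitting the values.

Run:
```python
from h import *
from scipy.optimize import minimize
d=np.load('pc.npz');P,C,S=d['P'],d['C'],d['S']
for s in (0,1):
    Q=P[S==s].copy()
    if s==1: Q[:,2]+=.002
    f=Q[(Q[:,2]>.026)&(Q[:,2]<.034)&(Q[:,0]>.48)&(Q[:,0]<.84)&(Q[:,1]>-.15)&(Q[:,1]<.3)]
    r=Q[(Q[:,2]>.064)&(Q[:,2]<.076)&(Q[:,0]>.665)&(Q[:,0]<.71)&(Q[:,1]>-.15)&(Q[:,1]<.25)]
    k=np.polyfit(r[:,1],r[:,0],1)
    for _ in range(3):
        e=r[:,0]-np.polyval(k,r[:,1]); r=r[abs(e)<.008]; k=np.polyfit(r[:,1],r[:,0],1)
    e=r[:,0]-np.polyval(k,r[:,1])
    print(s,'rail yaw',np.degrees(-np.arctan(k[0])),'x at y0',k[1],'spread',np.percentile(e,[3,97]),r[:,1].min(),r[:,1].max(),'z',np.median(r[:,2]))
    b=Q[(Q[:,2]>.075)&(Q[:,2]<.084)&(Q[:,0]>.54)&(Q[:,0]<.67)&(Q[:,1]>-.13)&(Q[:,1]<.05)]
    rr=cv2.minAreaRect(b[:,:2].astype(np.float32)*1000); print('box',rr,np.median(b[:,2]),'ctr med',b.mean(0))
    y=np.array([-np.sin(np.arctan(-k[0])),np.cos(np.arctan(-k[0]))]);x=np.array([y[1],-y[0]])
    # plate in rail coordinates (origin at rail centre-line at y=0)
    o=np.array([k[1],0]); L=np.c_[(Q[:,:2]-o)@x,(Q[:,:2]-o)@y,Q[:,2]]
    p=L[(L[:,2]>.06)&(L[:,2]<.08)&(L[:,0]>-.1)&(L[:,0]<-.012)&(L[:,1]>.1)&(L[:,1]<.35)]
    h,e=np.histogram(p[:,1],np.arange(.1,.35,.004)); print([(round(a,3),n) for a,n in zip(e,h) if n>3])
    g=L[(L[:,2]>.1)&(L[:,2]<.125)&(L[:,0]>-.1)&(L[:,0]<.02)&(L[:,1]<.25)]; print('hood',g.min(0),g.max(0))
    t=Q[(Q[:,2]>.1)&(Q[:,2]<.125)&(Q[:,0]>.5)&(Q[:,0]<.59)&(Q[:,1]>.2)&(Q[:,1]<.29)]
    print('tumbler',cv2.minEnclosingCircle(t[:,:2].astype(np.float32)*1000))
    FL=L[(L[:,2]>.026)&(L[:,2]<.034)]
    print('flap edges L',np.percentile(FL[:,0],[.5,99.5]),np.percentile(FL[:,1],[.5,99.5]))
    a=Q[(Q[:,2]>.022)&(Q[:,2]<.04)&(Q[:,0]>.36)&(Q[:,0]<.535)&(Q[:,1]>-.36)&(Q[:,1]<-.26)]
    ks=np.polyfit(a[:,0],a[:,1],1); print('stick handle yaw',np.degrees(np.arctan(ks[0])),'y at .45',np.polyval(ks,.45),'x',a[:,0].min(),a[:,0].max(),'z',np.percentile(a[:,2],[10,50,90]))
    a=Q[(Q[:,2]>.004)&(Q[:,2]<.05)&(Q[:,0]>.535)&(Q[:,0]<.6)&(Q[:,1]>-.4)&(Q[:,1]<-.24)]
    print('head',a.min(0),a.max(0),'tips',a[a[:,1].argmin()],a[a[:,1].argmax()],a[a[:,0].argmax()])
```

```text
0 rail yaw -2.7160038475127424 x at y0 0.6915005235956346 spread [-0.00687722  0.00550892] -0.1349095871470232 0.24957802664689446 z 0.0693819820972777
box ((613.7422485351562, -56.02537155151367), (120.02459716796875, 94.74568939208984), 85.30806732177734) 0.07991263050481194 ctr med [ 0.61748679 -0.05491072  0.07996245]
[(np.float64(0.204), np.int64(4)), (np.float64(0.208), np.int64(17)), (np.float64(0.212), np.int64(25)), (np.float64(0.224), np.int64(4)), (np.float64(0.228), np.int64(4)), (np.float64(0.232), np.int64(4)), (np.float64(0.236), np.int64(5)), (np.float64(0.24), np.int64(4)), (np.float64(0.248), np.int64(5)), (np.float64(0.288), np.int64(5)), (np.float64(0.292), np.int64(6)), (np.float64(0.296), np.int64(7)), (np.float64(0.3), np.int64(4))]
hood [-0.0910167   0.04156922  0.10158168] [0.01369691 0.2250341  0.12215668]
tumbler ((548.3604736328125, 238.27671813964844), 30.60421371459961)
flap edges L [-0.26828512  0.27862992] [-0.53519145  0.38212342]
stick handle yaw 8.618509916073064 y at .45 -0.3310232412361811 x 0.37804265698768097 0.5348837381734317 z [0.02631351 0.0
[... 879 characters left out ...]
t64(4)), (np.float64(0.284), np.int64(4)), (np.float64(0.288), np.int64(49)), (np.float64(0.292), np.int64(10)), (np.float64(0.3), np.int64(11))]
hood [-0.09120422  0.04363613  0.10092612] [0.01410473 0.22914084 0.12433042]
tumbler ((546.3428955078125, 240.59317016601562), 31.265689849853516)
flap edges L [-0.24245958  0.26441627] [-0.51023389  0.40044088]
stick handle yaw 7.7660353287572885 y at .45 -0.3271331998889726 x 0.4000740341667496 0.5348007270192834 z [0.02421131 0.02833909 0.03192468]
head [ 0.53500145 -0.39121632  0.00412887] [ 0.59349318 -0.24168213  0.03792163] tips [ 0.54444809 -0.39121632  0.00462014] [ 0.58459822 -0.24168213  0.00560306] [ 0.59349318 -0.37270061  0.0046984 ]
```

```bash
cat >> h.py <<'E'
YAW=-2.8
def to(x,y,z,yaw,cmd=None):
    "shift in tool axes (cm), turn (deg, tool z down) from present pose"
    o=manip.get_obs(); R=np.array(o['tool_rot']); p=np.array(o['eef_pos'])
    a=np.degrees(np.arctan2(R[1,0],R[0,0])); t=-((yaw-a+180)%360-180)
    s=R.T@(np.array([x,y,z])-p)*100
    print('p',p.round(4),'yaw',a.round(2),'shift',s.round(2),'turn',round(t,2),'len',np.linalg.norm(s).round(1),'f',np.round(o['ft_force'],1),'w',round(o['width'],3),'t',o['clock'])
def L2W(lx,ly): # rail coords: origin on rail centreline at world y=0
    c,s=np.cos(np.radians(YAW)),np.sin(np.radians(YAW))
    return .689+c*lx-s*ly, s*lx+c*ly
E
python3 -c "
from h import *
to(.458,-.328,.15,8.3)"
```

```text
p [ 0.23   -0.6077  0.2478] yaw 20.73 shift [ 31.22 -18.07   9.8 ] turn 12.43 len 37.4 f [-0.4 -0.1 -0.5] w 0.998 t 0.15
```

>>> {"name": "carry_out", "arguments": {"steps": [[0,[31.2,-18.1,9.8],12.4],[0,[31.2,-18.1,9.8],12.4],[0,[31.2,-18.1,9.8],12.4],[0,[31.2,-18.1,9.8],12.4],[0,[31.2,-18.1,9.8],12.4],[0,[31.2,-18.1,9.8],12.4],[0,[31.2,-18.1,9.8],12.4],[0,[31.2,-18.1,9.8],12.4],[0,[31.2,-18.1,9.8],12.4],[0,[31.2,-18.1,9.8],12.4]]}}

```text
clock: 0.98
eef_pos: [0.4603, -0.3226, 0.1484]
tool_rot: [[0.989, 0.149, -0.002], [0.149, -0.989, 0.003], [-0.001, -0.003, -1.0]]
ft_force: [0.3, 1.4, -0.2]
width: 1.0
gripper_force: 0.0
```

Run:
```python
from h import *
to(.458,-.328,.021,8.3)
c=cap('wrist','w1.png'); W=cloud(c); C=c['image'].astype(float)
P=W.reshape(-1,3);Cf=C.reshape(-1,3)
m=(Cf[:,0]>1.4*Cf[:,2])&(P[:,2]>.02)&(P[:,2]<.04)&(P[:,0]>.3)&(P[:,0]<.62)&(P[:,1]<-.2)&(P[:,1]>-.45)
q=P[m]; print(len(q),q.min(0),q.max(0),np.percentile(q[:,2],[5,50,95]))
a=q[q[:,0]<.53]
if len(a)>50:
    k=np.polyfit(a[:,0],a[:,1],1); print('yaw',np.degrees(np.arctan(k[0])),'y at .458',np.polyval(k,.458)); e=a[:,1]-np.polyval(k,a[:,0]);print(np.percentile(e,[1,99]))
```

```text
p [ 0.4603 -0.3226  0.1484] yaw 8.54 shift [-0.29  0.53 12.74] turn 0.24 len 12.8 f [ 0.3  1.4 -0.2] w 1.0 t 0.9833
5491 [ 0.37611146 -0.35744697  0.02039989] [ 0.57538109 -0.28737868  0.03134118] [0.02749141 0.02890752 0.03005459]
yaw 8.799264074470639 y at .458 -0.33398329289167594
[-0.01172265  0.01145439]
```

View pics/w1.png

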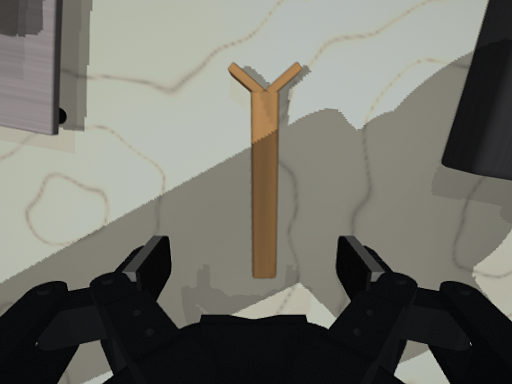

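The stick runs from (264,275) to its head at (265,75), between the open fingers. I'll descend now.

>>> {"name": "carry_out", "arguments": {"steps": [[0,[-0.3,0.4,4],0],[0,[-0.3,0.4,8],0],[0,[-0.3,0.4,11],0],[0,[-0.3,0.4,12.8],0],[0,[-0.3,0.4,12.8],0],[0,[-0.3,0.4,12.8],0]]}}

```text
clock: 1.53
eef_pos: [0.4547, -0.3329, 0.0219]
tool_rot: [[0.99, 0.144, -0.001], [0.144, -0.99, 0.001], [-0.001, -0.001, -1.0]]
ft_force: [0.7, -0.2, 0.8]
width: 1.003
gripper_force: 0.0
```

>>> {"name": "carry_out", "arguments": {"steps": [[1,[0,0,0],0],[1,[0,0,0],0],[1,[0,0,0],0],[1,[0,0,0],0],[1,[0,0,0],0],[1,[0,0,0],0],[1,[0,0,0],0],[1,[0,0,0],0],[1,[0,0,-3],0],[1,[0,0,-8],0]]}}

```text
clock: 2.37
eef_pos: [0.4536, -0.3311, 0.0922]
tool_rot: [[0.989, 0.145, -0.005], [0.145, -0.989, 0.004], [-0.004, -0.004, -1.0]]
ft_force: [-0.3, -0.7, -1.0]
width: 0.267
gripper_force: 59.5
```

Run:
```python
from h import *
# stage1 approach: tips 15mm short of near face; origin s=~5 -> tips 120 ahead of TCP
for lx in (-.119-.018-.120,):
    x,y=L2W(lx,-.058); print(x,y); to(x,y,.13,YAW)
c=cap('wrist','w2.png')
```

```text
0.4294735360551058 -0.04537636512833057
p [ 0.4536 -0.3311  0.0922] yaw 8.34 shift [  1.74 -28.63  -3.66] turn 11.14 len 28.9 f [-0.3 -0.7 -1. ] w 0.267 t 2.3667
```

View pics/w2.png

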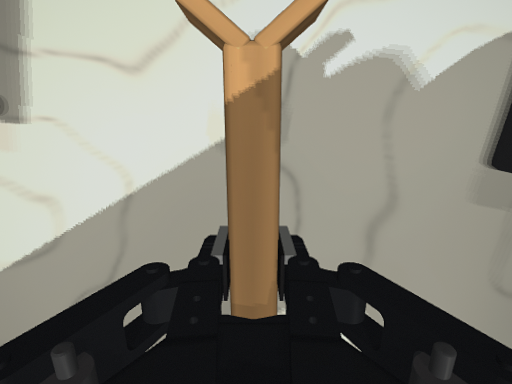

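Grip is straight and firm, with the stick centred between the pads (col ~253). Next I move above the push position.

>>> {"name": "carry_out", "arguments": {"steps": [[1,[0,0,-4],0],[1,[2.2,-28.6,-4],11.1],[1,[2.2,-28.6,-4],11.1],[1,[2.2,-28.6,-4],11.1],[1,[2.2,-28.6,-4],11.1],[1,[2.2,-28.6,-4],11.1],[1,[2.2,-28.6,-4],11.1],[1,[2.2,-28.6,-4],11.1],[1,[2.2,-28.6,-4],11.1],[1,[2.2,-28.6,-4],11.1]]}}

```text
clock: 3.25
eef_pos: [0.4356, -0.0445, 0.1343]
tool_rot: [[0.999, -0.044, 0.0], [-0.044, -0.999, -0.0], [0.0, 0.0, -1.0]]
ft_force: [-0.3, -1.9, -1.0]
width: 0.269
gripper_force: 59.6
```

```bash
cat >> h.py <<'E'
def look(names=('scene','side')):
    out={}
    o=manip.get_obs(); R=np.array(o['tool_rot']); p=np.array(o['eef_pos'])
    for n in names:
        c=cap(n); P=cloud(c).reshape(-1,3); C=c['image'].reshape(-1,3).astype(float)
        if n=='side': P=P+[0,0,.002]
        m=(C[:,0]>1.45*C[:,2])&(np.linalg.norm(P[:,:2]-p[:2],axis=1)<.16)&(P[:,2]>.02)&(P[:,2]<.2)
        q=(P[m]-p)@R
        if len(q)>20: print(n,'stick in tool frame n',len(q),'x',np.percentile(q[:,0],[1,99]).round(4),'y',np.percentile(q[:,1],[1,99]).round(4),'z',np.percentile(q[:,2],[1,99]).round(4))
        b=P[(P[:,2]>.075)&(P[:,2]<.084)&(P[:,0]>.53)&(P[:,0]<.68)&(P[:,1]>-.14)&(P[:,1]<.24)&(C.max(1)-C.min(1)<45)]
        o2=np.array([.689,0]);th=np.radians(YAW);x=np.array([np.cos(th),np.sin(th)]);y=np.array([-x[1],x[0]])
        L=np.c_[(b[:,:2]-o2)@x,(b[:,:2]-o2)@y]; L=L[(L[:,0]<-.004)]
        for _ in range(2): L=L[np.linalg.norm(L-np.median(L,0),axis=1)<.09]
        r=cv2.minAreaRect(L.astype(np.float32)*1000); print(n,'box L',np.round(r[0],1),np.round(r[1],1),round(r[2],2))
E
python3 - <<'E'
from h import *
look()
x,y=L2W(-.251,-.058); to(x,y,.0565,YAW)
E
```

```text
scene stick in tool frame n 333 x [-0.0625  0.1183] y [-0.0308  0.0404] z [-0.061   0.0183]
scene box L [-71.9 -59.9] [120.1  92.7] 87.44
side stick in tool frame n 490 x [-0.0824  0.1099] y [-0.0457  0.0151] z [-0.038   0.0223]
side box L [-75.4 -57.1] [123.3  90.8] 87.87
p [ 0.4362 -0.0466  0.1342] yaw -2.72 shift [-0.08 -0.09  7.77] turn 0.08 len 7.8 f [-0.1 -0.4 -1.8] w 0.268 t 3.35
```

>>> {"name": "carry_out", "arguments": {"steps": [[1,[-0.1,-0.1,3],0],[1,[-0.1,-0.1,5.5],0],[1,[-0.1,-0.1,7],0],[1,[-0.1,-0.1,7.75],0],[1,[-0.1,-0.1,7.75],0],[1,[-0.1,-0.1,7.75],0],[1,[0.2,-0.1,7.75],0],[1,[0.5,-0.1,7.75],0],[1,[0.8,-0.1,7.75],0]]}}

```text
clock: 4.1
eef_pos: [0.4449, -0.0461, 0.0573]
tool_rot: [[0.999, -0.049, 0.002], [-0.049, -0.999, -0.0], [0.002, 0.0, -1.0]]
ft_force: [-0.8, -0.2, -1.0]
width: 0.27
gripper_force: 59.7
```

>>> {"name": "carry_out", "arguments": {"steps": [[1,[0.2,0,0],0],[1,[0.4,0,0],0],[1,[0.6,0,0],0],[1,[0.8,0,0],0],[1,[1.0,0,0],0],[1,[1.2,0,0],0],[1,[1.4,0,0],0],[1,[1.6,0,0],0],[1,[1.7,0,0],0],[1,[1.8,0,0],0]]}}

```text
clock: 4.93
eef_pos: [0.4618, -0.0466, 0.0564]
tool_rot: [[0.999, -0.048, -0.0], [-0.048, -0.999, 0.0], [-0.0, -0.0, -1.0]]
ft_force: [-2.9, 0.3, -0.6]
width: 0.268
gripper_force: 59.8
```

Run:
```python
from h import *
look()
x,y=L2W(-.216,-.058); to(x,y,.0565,YAW)
```

```text
scene stick in tool frame n 275 x [-0.0558  0.1041] y [-0.0409  0.0436] z [-0.1371  0.0253]
scene box L [-59.6 -57.7] [ 92.4 120.9] 0.24
side stick in tool frame n 453 x [-0.0827  0.1188] y [-0.0615  0.0229] z [-0.0738  0.0226]
side box L [-58.5 -54. ] [104.3 124.8] 1.96
p [ 0.462  -0.0467  0.0565] yaw -2.76 shift [ 0.85  0.03 -0.  ] turn 0.04 len 0.8 f [-2.   0.  -0.6] w 0.27 t 5.0333
```

>>> {"name": "carry_out", "arguments": {"steps": [[1,[0.1,0,0],0],[1,[0.2,0,0],0],[1,[0.3,0,0],0],[1,[0.4,0,0],0],[1,[0.45,0,0],0],[1,[0.5,0,0],0],[1,[0.55,0,0],0],[1,[0.6,0,0],0],[1,[0.65,0,0],0],[1,[0.7,0,0],0]]}}

```text
clock: 5.87
eef_pos: [0.4688, -0.047, 0.0565]
tool_rot: [[0.999, -0.048, 0.0], [-0.048, -0.999, 0.0], [0.0, -0.0, -1.0]]
ft_force: [-2.0, -0.5, -0.4]
width: 0.269
gripper_force: 59.7
```

>>> {"name": "carry_out", "arguments": {"steps": [[1,[0.05,0,0],0],[1,[0.1,0,0],0],[1,[0.15,0,0],0],[1,[0.2,0,0],0],[1,[0.25,0,0],0],[1,[0.3,0,0],0]]}}

```text
clock: 6.37
eef_pos: [0.4718, -0.0472, 0.0565]
tool_rot: [[0.999, -0.048, 0.0], [-0.048, -0.999, 0.0], [0.0, -0.0, -1.0]]
ft_force: [-2.6, 0.3, -0.2]
width: 0.268
gripper_force: 59.7
```

>>> {"name": "carry_out", "arguments": {"steps": [[1,[0.05,0,0],0],[1,[0.1,0,0],0],[1,[0.15,0,0],0],[1,[0.2,0,0],0],[1,[0.25,0,0],0],[1,[0.3,0,0],0]]}}

```text
clock: 6.87
eef_pos: [0.4728, -0.047, 0.0561]
tool_rot: [[0.999, -0.048, -0.004], [-0.048, -0.999, 0.001], [-0.004, -0.0, -1.0]]
ft_force: [-11.5, 0.8, 2.2]
width: 0.268
gripper_force: 60.2
```

Run:
```python
from h import *
look(); o=manip.get_obs(); print(o['ft_force'],o['eef_pos'])
```

```text
scene stick in tool frame n 279 x [-0.052   0.1026] y [-0.0387  0.0462] z [-0.1341  0.026 ]
scene box L [-49.8 -57.8] [ 90.4 120.4] 0.52
side stick in tool frame n 450 x [-0.0838  0.1165] y [-0.0622  0.023 ] z [-0.071   0.0226]
side box L [-54.6 -54.4] [ 94.6 123.4] 1.17
[-11.96152133   1.23009537   1.88336012] [ 0.4727992  -0.04694676  0.05612543]
```

>>> {"name": "carry_out", "arguments": {"steps": [[1,[0.05,0,0],0],[1,[0.1,0,0],0],[1,[0.1,0,0],0],[1,[0.1,0,0],0],[1,[0.1,0,0],0],[1,[0.1,0,0],0]]}}

```text
clock: 7.47
eef_pos: [0.4729, -0.0469, 0.056]
tool_rot: [[0.999, -0.048, -0.005], [-0.048, -0.999, 0.001], [-0.005, -0.001, -1.0]]
ft_force: [-14.4, 0.2, 3.4]
width: 0.269
gripper_force: 60.4
```

Run:
```python
from h import *
o=manip.get_obs(); print(o['ft_force'],o['moment'],o['eef_pos'])
c=cap('scene','s3.png');w=cap('wrist')
a=cv2.resize(c['image'][150:280,160:340,::-1],None,fx=2.2,fy=2.2,interpolation=cv2.INTER_CUBIC); b=cv2.resize(w['image'][:,:,::-1],(400,300))
im=np.zeros((300,800,3),np.uint8); im[:a.shape[0],:a.shape[1]]=a[:300,:400]; im[:,400:]=b; cv2.imwrite('pics/m3.png',im)
```

```text
[-14.42013108   0.24569872   3.39297879] [ 0.131319    1.88583808 -0.09826834] [ 0.47287766 -0.0468891   0.05599499]
```

View pics/m3.png

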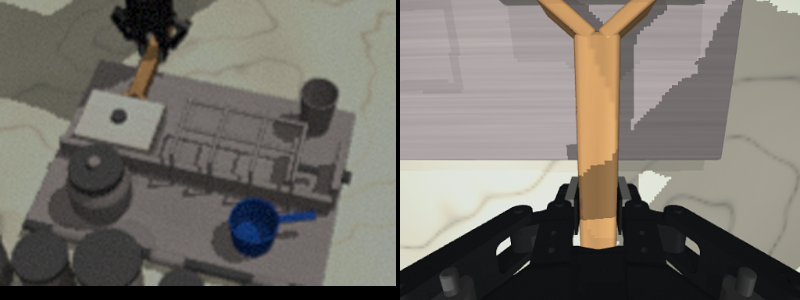

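Left view: the box is flush to the rail at crop (118,118). Contact force is 14 N with almost no vertical-axis moment, so it's square. I'll back off, lift, and go round to the rear edge.

>>> {"name": "carry_out", "arguments": {"steps": [[1,[-0.3,0,0],0],[1,[-1.2,0,0],0],[1,[-1.8,0,-2],0],[1,[-1.8,0,-5],0],[1,[-1.8,0,-8],0],[1,[-1.8,0,-8],0]]}}

```text
clock: 8.07
eef_pos: [0.4601, -0.0469, 0.1408]
tool_rot: [[0.999, -0.048, 0.007], [-0.048, -0.999, -0.001], [0.007, 0.001, -1.0]]
ft_force: [1.7, 0.1, -0.1]
width: 0.273
gripper_force: 59.7
```

Run:
```python
from h import *
look()
x,y=L2W(-.1734,-.1964); print(x,y); to(x,y,.136,YAW+45)
```

```text
scene stick in tool frame n 349 x [-0.0664  0.1184] y [-0.0301  0.0367] z [-0.0548  0.0185]
scene box L [-50.4 -57.4] [ 89.5 120.1] 1.34
side stick in tool frame n 480 x [-0.083   0.1103] y [-0.0454  0.0121] z [-0.0354  0.0235]
side box L [-53.9 -54.3] [ 90.5 122.4] 0.54
0.5062129209971368 -0.1876949752912983
p [ 0.4586 -0.0467  0.1375] yaw -2.77 shift [ 5.43 13.85  0.18] turn -44.97 len 14.9 f [-0.2  0.2 -2.6] w 0.266 t 8.1667
```

>>> {"name": "carry_out", "arguments": {"steps": [[1,[0.5,4,0],-7],[1,[1.5,8,0],-14],[1,[3,11,0.1],-21],[1,[4.5,13.9,0.1],-28],[1,[5.4,13.9,0.1],-35],[1,[5.4,13.9,0.1],-42],[1,[5.4,13.9,0.1],-45],[1,[5.4,13.9,0.1],-45],[1,[5.4,13.9,0.1],-45]]}}

```text
clock: 8.92
eef_pos: [0.5044, -0.1877, 0.1343]
tool_rot: [[0.742, 0.67, -0.001], [0.67, -0.742, 0.001], [-0.001, -0.001, -1.0]]
ft_force: [0.1, 0.1, -1.1]
width: 0.267
gripper_force: 59.7
```

Run:
```python
from h import *
look()
x,y=L2W(-.1734,-.1964); to(x,y,.0565,YAW+45)
w=cap('wrist','w4.png')
```

```text
scene stick in tool frame n 336 x [-0.0316  0.1183] y [-0.0279  0.0333] z [-0.059   0.0175]
scene box L [-50.2 -57.4] [ 90.5 120.1] 0.72
side stick in tool frame n 432 x [-0.0493  0.1162] y [-0.0484  0.0189] z [-0.0402  0.0205]
side box L [-53.1 -54. ] [ 92.7 123.7] 0.84
p [ 0.5047 -0.1877  0.1348] yaw 42.06 shift [0.12 0.11 7.83] turn -0.14 len 7.8 f [ 0.5  0.4 -1.1] w 0.27 t 9.0167
```

View pics/w4.png

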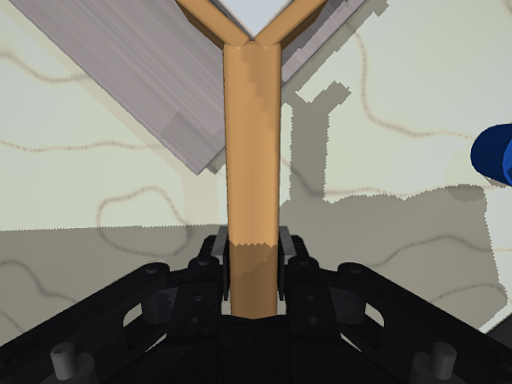

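The box corner appears at (253,38), on the notch axis. I'll check its position in the tool frame.

Run:
```python
from h import *
o=manip.get_obs(); R=np.array(o['tool_rot']); p=np.array(o['eef_pos'])
w=cap('wrist'); q=(cloud(w).reshape(-1,3)-p)@R
zb=q[:,2]; wz=p[2]-zb
b=q[(wz>.074)&(wz<.086)&(q[:,0]>.05)&(abs(q[:,1])<.08)]
print(len(b),np.median(p[2]-b[:,2]), 'min x',np.percentile(b[:,0],[0,1,5]))
for x0 in (.12,.125,.13):
    k=b[abs(b[:,0]-x0)<.002]
    if len(k): print(x0,k[:,1].min(),k[:,1].max())
s=q[(wz<.15)&(wz>.10)&(q[:,0]>.08)&(q[:,0]<.13)]; print('stick', s[:,0].max() if len(s) else None, np.percentile(wz[(wz<.15)&(wz>.10)&(q[:,0]>.05)&(q[:,0]<.09)],[5,50,95]))
```

```text
1561 0.07875398637900388 min x [0.11285024 0.11412659 0.11676038]
0.12 -0.008697382200552908 0.011287394592269372
0.125 -0.013334827671065877 0.01709448090397087
0.13 -0.019160014280736146 0.022883276263907622
stick 0.11168177099048048 [0.13910939 0.14059921 0.14177001]
```

>>> {"name": "carry_out", "arguments": {"steps": [[1,[0,0.15,3],0],[1,[0,0.15,6],0],[1,[0,0.15,7.75],0],[1,[0,0.15,7.75],0],[1,[0,0.15,7.75],0],[1,[0.4,0.15,7.75],0],[1,[0.7,0.15,7.75],0],[1,[0.9,0.15,7.75],0],[1,[1.0,0.15,7.75],0],[1,[1.1,0.15,7.75],0]]}}

```text
clock: 9.95
eef_pos: [0.5147, -0.1816, 0.0586]
tool_rot: [[0.74, 0.672, 0.001], [0.672, -0.74, -0.0], [0.0, 0.001, -1.0]]
ft_force: [-0.6, 0.1, -0.8]
width: 0.267
gripper_force: 59.7
```

>>> {"name": "carry_out", "arguments": {"steps": [[1,[0.05,0,0],0],[1,[0.1,0,0],0],[1,[0.15,0,0],0],[1,[0.2,0,0],0]]}}

```text
clock: 10.28
eef_pos: [0.5156, -0.1803, 0.058]
tool_rot: [[0.741, 0.672, -0.0], [0.672, -0.741, 0.0], [-0.0, -0.0, -1.0]]
ft_force: [0.3, 0.4, -0.9]
width: 0.273
gripper_force: 59.7
```

>>> {"name": "carry_out", "arguments": {"steps": [[1,[0.05,0,0],0],[1,[0.1,0,0],0],[1,[0.15,0,0],0],[1,[0.2,0,0],0],[1,[0.25,0,0],0],[1,[0.3,0,0],0]]}}

```text
clock: 10.78
eef_pos: [0.5169, -0.1784, 0.0578]
tool_rot: [[0.74, 0.672, -0.002], [0.672, -0.74, 0.0], [-0.001, -0.001, -1.0]]
ft_force: [-7.4, -6.0, 0.0]
width: 0.268
gripper_force: 59.9
```

>>> {"name": "carry_out", "arguments": {"steps": [[1,[0.14,-0.14,0],0],[1,[0.28,-0.28,0],0],[1,[0.42,-0.42,0],0],[1,[0.57,-0.57,0],0],[1,[0.71,-0.71,0],0],[1,[0.85,-0.85,0],0],[1,[0.99,-0.99,0],0],[1,[1.13,-1.13,0],0],[1,[1.27,-1.27,0],0],[1,[1.41,-1.41,0],0]]}}

```text
clock: 11.62
eef_pos: [0.5179, -0.1584, 0.0578]
tool_rot: [[0.74, 0.672, -0.002], [0.672, -0.74, 0.0], [-0.001, -0.001, -1.0]]
ft_force: [-6.5, -5.8, 0.6]
width: 0.268
gripper_force: 59.9
```

Run:
```python
from h import *
look(); o=manip.get_obs(); print(o['ft_force'],o['moment'],o['eef_pos'])
```

```text
scene stick in tool frame n 260 x [-0.0265  0.1042] y [-0.0405  0.0393] z [-0.1358  0.016 ]
scene box L [-50.8 -36.6] [ 88. 121.] 1.27
side stick in tool frame n 431 x [-0.0649  0.1163] y [-0.059   0.0138] z [-0.0657  0.0228]
side box L [-53.6 -33.4] [121.8  93.3] 89.63
[-4.5242175  -2.44572734  0.44986377] [-0.39248649  0.74002821  0.05512033] [ 0.51794861 -0.15818766  0.05779596]
```

>>> {"name": "carry_out", "arguments": {"steps": [[1,[0.22,-0.18,0],0],[1,[0.42,-0.38,0],0],[1,[0.62,-0.58,0],0],[1,[0.82,-0.78,0],0],[1,[1.02,-0.98,0],0],[1,[1.22,-1.18,0],0],[1,[1.42,-1.38,0],0],[1,[1.62,-1.58,0],0],[1,[1.82,-1.78,0],0],[1,[2.02,-1.98,0],0]]}}

```text
clock: 12.55
eef_pos: [0.5192, -0.1301, 0.0578]
tool_rot: [[0.74, 0.672, -0.002], [0.672, -0.74, 0.0], [-0.001, -0.002, -1.0]]
ft_force: [-6.5, -7.5, 0.8]
width: 0.275
gripper_force: 60.0
```

>>> {"name": "carry_out", "arguments": {"steps": [[1,[0.2,-0.2,0],0],[1,[0.4,-0.4,0],0],[1,[0.6,-0.6,0],0],[1,[0.8,-0.8,0],0],[1,[1.0,-1.0,0],0],[1,[1.2,-1.2,0],0],[1,[1.4,-1.4,0],0],[1,[1.6,-1.6,0],0],[1,[1.8,-1.8,0],0],[1,[2.0,-2.0,0],0]]}}

```text
clock: 13.38
eef_pos: [0.5205, -0.1019, 0.0577]
tool_rot: [[0.74, 0.672, -0.002], [0.672, -0.74, 0.0], [-0.002, -0.002, -1.0]]
ft_force: [-7.4, -5.7, 1.5]
width: 0.271
gripper_force: 60.0
```

Run:
```python
from h import *
look(); o=manip.get_obs(); print(o['ft_force'],o['moment'],o['eef_pos'])
```

```text
scene stick in tool frame n 264 x [-0.0549  0.1065] y [-0.02    0.0427] z [-0.1369  0.021 ]
scene box L [-52.   19.8] [ 86.2 120.9] 1.42
side stick in tool frame n 471 x [-0.0759  0.1168] y [-0.0578  0.0159] z [-0.0557  0.0244]
side box L [-55.1  23.4] [ 90.8 126. ] 1.64
[-6.25831695 -2.95278107  0.87994153] [-0.3187052   0.84038147  0.20638645] [ 0.52068307 -0.10160886  0.0577763 ]
```

```bash
cat >> h.py <<'E'
def square():
    for n in ('scene','side'):
        c=cap(n); P=cloud(c).reshape(-1,3)
        if n=='side': P=P+[0,0,.002]
        x0,_=L2W(0,0); th=np.radians(YAW);x=np.array([np.cos(th),np.sin(th)]);y=np.array([-x[1],x[0]])
        L=np.c_[(P[:,:2]-[.689,0])@x,(P[:,:2]-[.689,0])@y,P[:,2]]
        b=L[(L[:,2]>.076)&(L[:,2]<.083)&(L[:,0]>-.12)&(L[:,0]<-.003)&(L[:,1]>-.14)&(L[:,1]<.2)]
        ed=[];fr=[]
        for a in np.arange(-.14,.2,.01):
            k=b[(b[:,1]>=a)&(b[:,1]<a+.01)]
            if len(k)>25: ed.append((a+.005,np.sort(k[:,0])[1])); fr.append((a+.005,np.sort(k[:,0])[-2]))
        ed=np.array(ed)[1:-1];fr=np.array(fr)[1:-1]
        g=[np.degrees(-np.arctan(np.polyfit(e[:,0],e[:,1],1)[0])).round(2) for e in (ed,fr)]
        print(n,'near/far edge angle vs YAW',g,'near',(np.median(ed[:,1])*1000).round(1),'far',(np.median(fr[:,1])*1000).round(1),'y',(b[:,1].min()*1000).round(1),(b[:,1].max()*1000).round(1))
        r=L[(L[:,2]>.064)&(L[:,2]<.074)&(abs(L[:,0])<.012)&(L[:,1]>-.12)&(L[:,1]<.24)]
        k=np.polyfit(r[:,1],r[:,0],1); print('   rail angle vs YAW',np.degrees(-np.arctan(k[0])).round(2),'x0',k[1].round(4))
E
python3 -c "
from h import *
square()"
```

```text
scene near/far edge angle vs YAW [np.float64(0.87), np.float64(1.27)] near -91.4 far -6.0 y -39.9 80.5
   rail angle vs YAW -0.14 x0 0.0011
side near/far edge angle vs YAW [np.float64(-0.36), np.float64(6.44)] near -96.9 far -12.5 y -113.1 131.6
   rail angle vs YAW -0.07 x0 -0.0012
```

>>> {"name": "carry_out", "arguments": {"steps": [[1,[0.2,-0.2,0],0],[1,[0.4,-0.4,0],0],[1,[0.6,-0.6,0],0],[1,[0.8,-0.8,0],0],[1,[1.0,-1.0,0],0],[1,[1.2,-1.2,0],0],[1,[1.4,-1.4,0],0],[1,[1.6,-1.6,0],0],[1,[1.8,-1.8,0],0],[1,[2.0,-2.0,0],0]]}}

```text
clock: 14.42
eef_pos: [0.5218, -0.0737, 0.0577]
tool_rot: [[0.74, 0.672, -0.003], [0.672, -0.74, 0.0], [-0.002, -0.002, -1.0]]
ft_force: [-7.6, -6.0, 1.4]
width: 0.271
gripper_force: 60.1
```

>>> {"name": "carry_out", "arguments": {"steps": [[1,[0.2,-0.2,0],0],[1,[0.4,-0.4,0],0],[1,[0.6,-0.6,0],0],[1,[0.8,-0.8,0],0],[1,[1.0,-1.0,0],0],[1,[1.2,-1.2,0],0],[1,[1.4,-1.4,0],0],[1,[1.6,-1.6,0],0],[1,[1.8,-1.8,0],0],[1,[2.0,-2.0,0],0]]}}

```text
clock: 15.25
eef_pos: [0.523, -0.0455, 0.0577]
tool_rot: [[0.74, 0.672, -0.003], [0.672, -0.74, 0.0], [-0.002, -0.002, -1.0]]
ft_force: [-7.3, -7.8, 2.1]
width: 0.266
gripper_force: 60.0
```

>>> {"name": "carry_out", "arguments": {"steps": [[1,[0.2,-0.2,0],0],[1,[0.4,-0.4,0],0],[1,[0.6,-0.6,0],0],[1,[0.8,-0.8,0],0],[1,[1.0,-1.0,0],0],[1,[1.2,-1.2,0],0],[1,[1.4,-1.4,0],0],[1,[1.6,-1.6,0],0],[1,[1.8,-1.8,0],0],[1,[2.0,-2.0,0],0]]}}

```text
clock: 16.08
eef_pos: [0.5244, -0.0173, 0.0577]
tool_rot: [[0.74, 0.672, -0.003], [0.672, -0.74, -0.0], [-0.002, -0.002, -1.0]]
ft_force: [-7.9, -6.9, 2.4]
width: 0.27
gripper_force: 60.1
```

Run:
```python
from h import *
square(); o=manip.get_obs(); print(o['ft_force'],o['moment'],o['eef_pos'])
c=cap('scene'); a=cv2.resize(c['image'][170:260,170:330,::-1],None,fx=5,fy=5,interpolation=cv2.INTER_CUBIC); cv2.imwrite('pics/s5.png',a)
```

```text
scene near/far edge angle vs YAW [np.float64(-0.04), np.float64(-0.77)] near -92.0 far -6.4 y 44.9 164.2
   rail angle vs YAW 0.3 x0 0.0018
side near/far edge angle vs YAW [np.float64(1.0), np.float64(0.57)] near -96.1 far -18.9 y 47.7 168.4
   rail angle vs YAW -0.35 x0 -0.0018
[-5.4924716  -3.5852634   0.74495321] [-0.38157993  0.89277777  0.22318387] [ 0.52452119 -0.01696836  0.05773261]
```

View pics/s5.png

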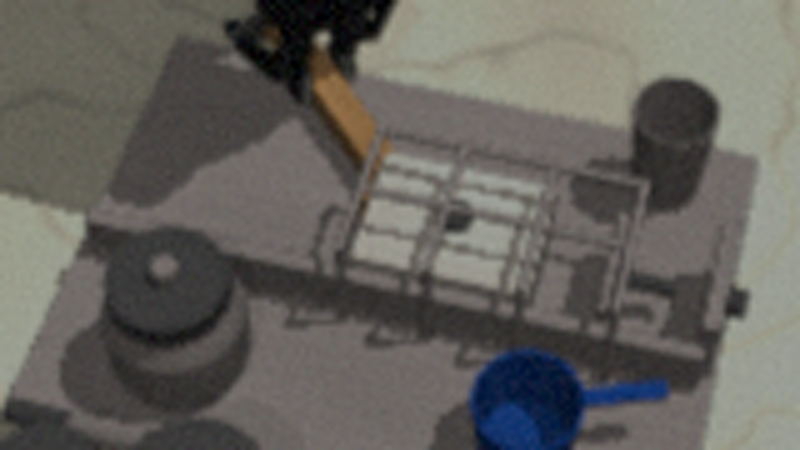

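The box sits at crop (450,220), under the hood and parallel to the rail. The plate is still about 4 cm ahead, so I'll feed on and slow down.

>>> {"name": "carry_out", "arguments": {"steps": [[1,[0.2,-0.2,0],0],[1,[0.4,-0.4,0],0],[1,[0.6,-0.6,0],0],[1,[0.8,-0.8,0],0],[1,[1.0,-1.0,0],0],[1,[1.2,-1.2,0],0],[1,[1.4,-1.4,0],0],[1,[1.6,-1.6,0],0],[1,[1.75,-1.75,0],0],[1,[1.85,-1.85,0],0]]}}

```text
clock: 17.07
eef_pos: [0.5256, 0.0089, 0.0577]
tool_rot: [[0.74, 0.672, -0.003], [0.672, -0.74, -0.0], [-0.002, -0.002, -1.0]]
ft_force: [-7.7, -7.2, 2.1]
width: 0.267
gripper_force: 60.2
```

>>> {"name": "carry_out", "arguments": {"steps": [[1,[0.1,-0.1,0],0],[1,[0.2,-0.2,0],0],[1,[0.3,-0.3,0],0],[1,[0.4,-0.4,0],0],[1,[0.5,-0.5,0],0],[1,[0.6,-0.6,0],0],[1,[0.67,-0.67,0],0],[1,[0.74,-0.74,0],0]]}}

```text
clock: 17.73
eef_pos: [0.526, 0.0192, 0.0577]
tool_rot: [[0.74, 0.672, -0.003], [0.672, -0.74, -0.0], [-0.002, -0.002, -1.0]]
ft_force: [-7.1, -5.9, 2.6]
width: 0.274
gripper_force: 60.2
```

>>> {"name": "carry_out", "arguments": {"steps": [[1,[0.06,-0.06,0],0],[1,[0.12,-0.12,0],0],[1,[0.18,-0.18,0],0],[1,[0.24,-0.24,0],0],[1,[0.3,-0.3,0],0],[1,[0.35,-0.35,0],0],[1,[0.4,-0.4,0],0]]}}

```text
clock: 18.32
eef_pos: [0.5263, 0.0248, 0.0577]
tool_rot: [[0.74, 0.672, -0.003], [0.672, -0.74, -0.0], [-0.003, -0.002, -1.0]]
ft_force: [-7.0, -7.2, 2.3]
width: 0.267
gripper_force: 60.2
```

>>> {"name": "carry_out", "arguments": {"steps": [[1,[0.05,-0.05,0],0],[1,[0.1,-0.1,0],0],[1,[0.15,-0.15,0],0],[1,[0.2,-0.2,0],0],[1,[0.25,-0.25,0],0],[1,[0.3,-0.3,0],0]]}}

```text
clock: 18.82
eef_pos: [0.525, 0.0281, 0.0572]
tool_rot: [[0.741, 0.672, -0.006], [0.672, -0.741, -0.001], [-0.005, -0.003, -1.0]]
ft_force: [-14.4, -26.8, 0.5]
width: 0.269
gripper_force: 61.1
```

Fy jumped to 27 N, so the box is on the plate. I'll hold it there.

>>> {"name": "carry_out", "arguments": {"steps": [[1,[0,0,0],0],[1,[0,0,0],0],[1,[0,0,0],0],[1,[0,0,0],0],[1,[0,0,0],0],[1,[0,0,0],0],[1,[0,0,0],0],[1,[0,0,0],0]]}}

```text
clock: 19.48
eef_pos: [0.5251, 0.0279, 0.0572]
tool_rot: [[0.741, 0.671, -0.006], [0.671, -0.741, -0.001], [-0.005, -0.003, -1.0]]
ft_force: [-12.5, -22.7, 0.3]
width: 0.274
gripper_force: 60.7
```

Run:
```python
from h import *
square(); o=manip.get_obs(); print(o['ft_force'],o['moment'],o['eef_pos'])
c=cap('scene'); s=cap('side')
a=cv2.resize(c['image'][180:250,220:330,::-1],(600,380),interpolation=cv2.INTER_CUBIC)
im=np.zeros((600,800,3),np.uint8);im[:380,:600]=a
w=cap('wrist'); im[380:,:293]=cv2.resize(w['image'][:,:,::-1],(293,220))
b=cv2.resize(s['image'][120:200,140:280,::-1],(385,220),interpolation=cv2.INTER_CUBIC); im[380:,300:685]=b
cv2.imwrite('pics/s6.png',im)
```

```text
scene near/far edge angle vs YAW [np.float64(0.29), np.float64(0.95)] near -92.9 far -6.0 y 88.3 199.9
   rail angle vs YAW 0.54 x0 0.0022
side near/far edge angle vs YAW [np.float64(1.31), np.float64(-0.27)] near -96.7 far -18.3 y 89.5 199.1
   rail angle vs YAW -0.62 x0 -0.0022
[-12.12337223 -23.43534977  -0.03214621] [-3.65410954  1.84716764 -0.87261255] [0.52509821 0.02794452 0.05723456]
```

View pics/s6.png

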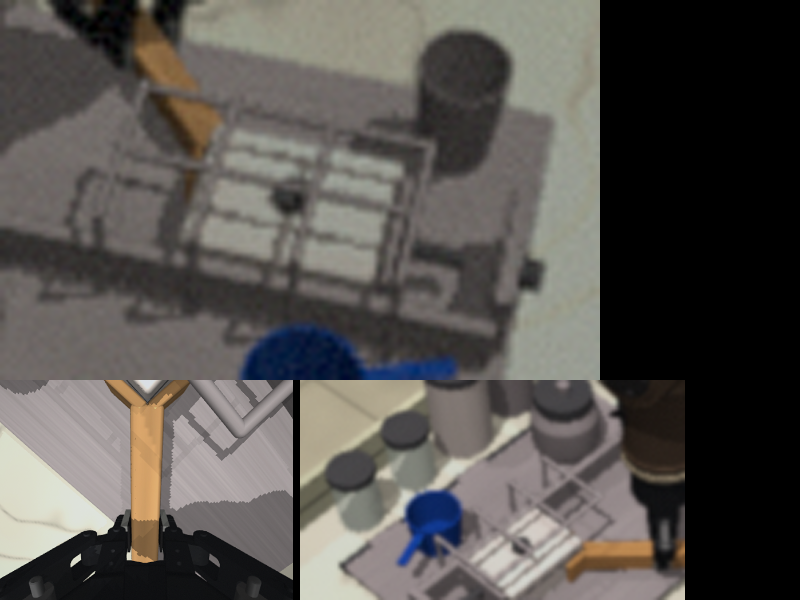

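The box front meets the plate at crop (400,230) and the force is steady at 23 N. I'll add a little rail-ward press, hold again, then retract along the stick.

>>> {"name": "carry_out", "arguments": {"steps": [[1,[0.03,0.03,0],0],[1,[0.07,0.07,0],0],[1,[0.07,0.07,0],0],[1,[0.07,0.07,0],0],[1,[0.07,0.07,0],0],[1,[0.07,0.07,0],0],[1,[0.07,0.07,0],0],[1,[0.07,0.07,0],0]]}}

```text
clock: 20.4
eef_pos: [0.5252, 0.0278, 0.0571]
tool_rot: [[0.741, 0.672, -0.007], [0.672, -0.741, -0.001], [-0.006, -0.004, -1.0]]
ft_force: [-16.1, -24.2, 1.5]
width: 0.265
gripper_force: 60.7
```

>>> {"name": "carry_out", "arguments": {"steps": [[1,[-0.15,0,0],0],[1,[-0.3,0,0],0],[1,[-0.6,0,0],0],[1,[-1.2,0,0],0],[1,[-2.5,0,0],0],[1,[-4,0,0],0],[1,[-4,0,0],0],[1,[-4,0,-3],0],[1,[-4,0,-6],0],[1,[-4,0,-6],0]]}}

```text
clock: 21.23
eef_pos: [0.4995, 0.0021, 0.1215]
tool_rot: [[0.74, 0.672, 0.002], [0.672, -0.74, -0.0], [0.001, 0.001, -1.0]]
ft_force: [-7.9, 2.8, 5.0]
width: 0.268
gripper_force: 60.9
```

Run:
```python
from h import *
square(); o=manip.get_obs(); print(o['ft_force'])
to(.45,-.26,.13,8)
```

```text
scene near/far edge angle vs YAW [np.float64(-0.94), np.float64(1.49)] near -92.1 far -6.3 y 88.5 199.9
   rail angle vs YAW 0.61 x0 0.0021
side near/far edge angle vs YAW [np.float64(2.16), np.float64(0.66)] near -97.1 far -18.9 y -30.7 200.0
   rail angle vs YAW -0.78 x0 -0.0019
[-3.69613324  0.09427956  1.73976906]
p [0.4989 0.0023 0.1191] yaw 42.25 shift [-21.25  16.13  -1.09] turn 34.25 len 26.7 f [-3.7  0.1  1.7] w 0.271 t 21.3333
```

The residual x force suggests the right tip is brushing the hood's edge wire. I'll pull straight away from the hood.

>>> {"name": "carry_out", "arguments": {"steps": [[1,[-0.5,-0.5,0],0],[1,[-1.5,-1.5,0],0],[1,[-2.5,-2.5,0],0],[1,[-2.5,-2.5,0],0],[1,[-2.5,-2.5,0],0]]}}

```text
clock: 21.75
eef_pos: [0.4635, 0.0041, 0.1179]
tool_rot: [[0.741, 0.672, -0.0], [0.672, -0.741, 0.0], [-0.0, -0.0, -1.0]]
ft_force: [-0.4, 0.4, 0.5]
width: 0.272
gripper_force: 59.9
```

Run:
```python
from h import *
look(); o=manip.get_obs(); print(o['ft_force'])
to(.46,-.28,.125,8)
c=cap('scene'); w=cap('wrist')
a=cv2.resize(c['image'][150:260,140:330,::-1],(800,463),interpolation=cv2.INTER_CUBIC)
im=np.zeros((600,800,3),np.uint8);im[:463]=a; im[400:,:267]=cv2.resize(w['image'][:,:,::-1],(267,200)); cv2.imwrite('pics/s7.png',im)
```

```text
scene stick in tool frame n 342 x [-0.0543  0.1169] y [-0.0417  0.0495] z [-0.0808  0.0176]
scene box L [-56.4 151.2] [ 80.9 128.6] 2.14
side stick in tool frame n 605 x [-0.0775  0.1167] y [-0.0582  0.0888] z [-0.0579  0.0866]
side box L [-74.6 153.5] [115.8 131.7] 2.96
[ 0.65095054  0.70339847 -1.42891588]
p [0.4648 0.004  0.118 ] yaw 42.22 shift [-19.44  20.71  -0.7 ] turn 34.22 len 28.4 f [ 0.7  0.7 -1.4] w 0.271 t 21.85
```

View pics/s7.png

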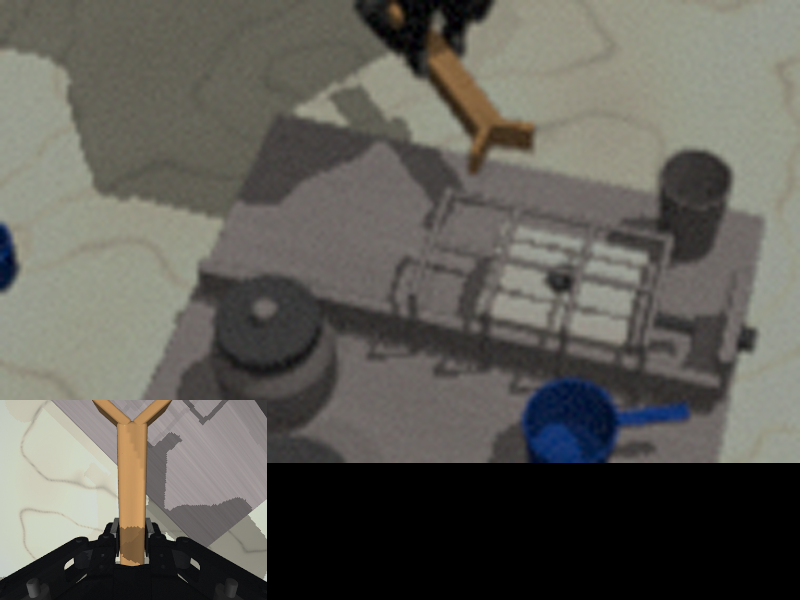

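The box is seated against plate and rail at crop (575,285), the stick is clear, and forces are near zero. Carry the stick back to the counter.

>>> {"name": "carry_out", "arguments": {"steps": [[1,[-2.5,2.7,-0.7],5],[1,[-20.8,22.2,-0.7],34.2],[1,[-20.8,22.2,-0.7],34.2],[1,[-20.8,22.2,-0.7],34.2],[1,[-20.8,22.2,-0.7],34.2],[1,[-20.8,22.2,-0.7],34.2],[1,[-20.8,22.2,-0.7],34.2],[1,[-20.8,22.2,-0.7],34.2],[1,[-20.8,22.2,-0.7],34.2],[1,[-20.8,22.2,-0.7],34.2]]}}

```text
clock: 22.78
eef_pos: [0.4593, -0.3012, 0.1246]
tool_rot: [[0.99, 0.138, -0.0], [0.138, -0.99, 0.0], [-0.0, -0.0, -1.0]]
ft_force: [-0.4, -0.1, -0.8]
width: 0.269
gripper_force: 59.9
```

Run:
```python
from h import *
to(.46,-.30,.024,8)
o=manip.get_obs(); R=np.array(o['tool_rot']); p=np.array(o['eef_pos'])
w=cap('wrist'); P=cloud(w).reshape(-1,3); C=w['image'].reshape(-1,3).astype(float)
m=(C[:,0]>1.4*C[:,2])&(P[:,2]>.06)&(P[:,2]<.16); q=(P[m]-p)@R
for a in (.03,.06,.08): k=q[abs(q[:,0]-a)<.006]; print(a,len(k),np.percentile(k[:,2],20)*1000)
```

```text
p [ 0.4593 -0.3012  0.1246] yaw 7.9 shift [ 0.08 -0.11 10.06] turn -0.1 len 10.1 f [-0.4 -0.1 -0.8] w 0.269 t 22.7833
0.03 1323 -6.0016719015576685
0.06 1587 -5.942093296541726
0.08 1779 -5.7466696653074525
```

>>> {"name": "carry_out", "arguments": {"steps": [[1,[0,0,3.5],0],[1,[0,0,7],0],[1,[0,0,9],0],[1,[0,0,9.8],0],[1,[0,0,9.95],0],[1,[0,0,10.05],0],[1,[0,0,10.1],0],[1,[0,0,10.15],0],[1,[0,0,10.15],0]]}}

```text
clock: 23.58
eef_pos: [0.46, -0.3004, 0.0245]
tool_rot: [[0.99, 0.14, 0.001], [0.14, -0.99, -0.001], [0.001, 0.001, -1.0]]
ft_force: [-0.0, -0.5, -1.8]
width: 0.266
gripper_force: 59.9
```

>>> {"name": "carry_out", "arguments": {"steps": [[1,[0,0,0.05],0],[1,[0,0,0.1],0],[1,[0,0,0.15],0],[1,[0,0,0.2],0],[1,[0,0,0.2],0]]}}

```text
clock: 24.0
eef_pos: [0.4599, -0.3004, 0.0232]
tool_rot: [[0.99, 0.139, 0.001], [0.139, -0.99, -0.001], [0.001, 0.001, -1.0]]
ft_force: [-5.6, 4.0, 32.6]
width: 0.267
gripper_force: 64.5
```

>>> {"name": "carry_out", "arguments": {"steps": [[1,[0,0,-0.1],0],[1,[0,0,-0.1],0],[0.5,[0,0,-0.1],0],[0,[0,0,-0.1],0],[0,[0,0,-0.1],0],[0,[0,0,-0.1],0],[0,[0,0,-0.1],0],[0,[0,0,-0.1],0],[0,[0,0,-0.1],0],[0,[0,0,-0.1],0]]}}

```text
clock: 24.83
eef_pos: [0.4594, -0.3, 0.0224]
tool_rot: [[0.99, 0.14, -0.0], [0.14, -0.99, 0.0], [-0.0, -0.0, -1.0]]
ft_force: [-0.9, -0.2, -0.0]
width: 1.001
gripper_force: 0.0
```

>>> {"name": "carry_out", "arguments": {"steps": [[0,[0,0,-1],0],[0,[0,0,-3],0],[0,[0,0,-6],0],[0,[0,0,-10],0],[0,[0,0,-14],0],[0,[0,0,-16],0],[0,[0,0,-16],0],[0,[0,0,-16],0]]}}

```text
clock: 25.5
eef_pos: [0.46, -0.3004, 0.1845]
tool_rot: [[0.99, 0.14, 0.003], [0.14, -0.99, -0.002], [0.002, 0.002, -1.0]]
ft_force: [-0.0, 0.0, 0.1]
width: 0.997
gripper_force: 0.0
```

Run:
```python
from h import *
o=manip.get_obs(); print(o['width'],o['ft_force'],o['eef_pos'],o['clock'])
w=cap('wrist'); P=cloud(w).reshape(-1,3); C=w['image'].reshape(-1,3).astype(float)
m=(C[:,0]>1.4*C[:,2])&(P[:,2]>.015)&(P[:,2]<.2)&(P[:,1]<-.2)&(P[:,1]>-.4)&(P[:,0]<.65); q=P[m]
print(len(q),np.percentile(q,[1,50,99],axis=0).round(4))
square()
# bystander / box change map vs start, scene camera depth
a=dict(np.load('scene0.npz')); c=cap('scene'); d=np.abs(c['z_map']-a['z_map'])>.02
n,l,s,cc=cv2.connectedComponentsWithStats(d.astype(np.uint8))
print([(s[i,4],cc[i].round(0)) for i in range(1,n) if s[i,4]>25])
```

```text
0.9971107981214121 [-0.03665997  0.03907729  0.10303801] [ 0.46003761 -0.30044568  0.18451042] 25.5
4314 [[ 0.3839 -0.32    0.026 ]
 [ 0.4912 -0.2988  0.0289]
 [ 0.5739 -0.2613  0.0306]]
scene near/far edge angle vs YAW [np.float64(-0.76), np.float64(-0.29)] near -93.0 far -5.7 y 88.4 199.9
   rail angle vs YAW 0.5 x0 0.0019
side near/far edge angle vs YAW [np.float64(-2.06), np.float64(0.92)] near -96.8 far -19.3 y 89.7 199.9
   rail angle vs YAW -0.64 x0 -0.0016
[(np.int32(8381), array([132.,  47.])), (np.int32(8036), array([275.,  41.])), (np.int32(584), array([162., 169.])), (np.int32(960), array([216., 201.])), (np.int32(123), array([269., 209.])), (np.int32(105), array([286., 212.])), (np.int32(257), array([266., 221.])), (np.int32(215), array([283., 225.]))]
```

```bash
python3 -c "
from bench import manip
print(manip.hand_in())"
```

```text
the job is handed in; nothing more can be done
None
```

The job is handed in: the box was pressed square to the rail (about 14 N), then fed to the end stop and held there for over a second at about 24 N; the stick lies flat on the bare counter and no bystander moved, but while lifting away afterwards the stick or hand briefly pressed on something, probably the hood wire (about 10 N).

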